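# Load the metal analyser

### The job

Lift the lid of the bench-top metal analyser by its bar handle until it rests open on its stop, without flinging it or letting it fall. Then set the brass block down flat on the stage inside without dropping it, and push it snug into the corner of the blue stops so that it lies square and touches both. Leave the lid open and leave the grey block and everything else on the bench where they are.

Things in the scene. Friction and masses are not known exactly. Their poses are not given: they have to be found in the camera images.
- analyser: White bench-top metal analyser, immovable, 180 (x) x 210 (y) mm. Origin: underside centre, on the bench; x points from its front (display, lid handle; turned to the robot's left) to its back (hinge), y to its left, z up. The grey stage is 45 mm above the bench; side and back walls 8 mm thick rise to 68 mm, the front is open. Free stage: x -90 to +82 mm, y -97 to +97 mm, but for the blue stops.
- stop_corner (a point): Inner corner of the two blue stops, at stage height (analyser frame +20, +45, +45 mm); axes as the analyser's. A block pushed home has its underside centre at (-25, -25, 0) mm from here. The stops are bars 9 mm high, 10 mm thick: the back one runs 90 mm from here to the right (-y), the left one 70 mm from here to the front (-x).
- lid (a joint): Opening angle of the lid, rad: 0 closed, 1.80 on its stop, leaning back past upright. A 0.35 kg, 10 mm thick, 206 mm wide grey plate with an amber window. The hinge is nearly free: let go before it is past upright (about 1.6) it falls shut, beyond that it falls back on to the stop and stays.
- lid_hinge (a point): Middle of the hinge axis (analyser frame +85, 0, +76 mm), which runs along the analyser's y. Axes as the analyser's.
- lid_handle (a point): Middle of the lid's handle: a round steel bar 10 mm thick, 110 mm long, parallel to the hinge and 215 mm from its axis, with 34 mm clear between bar and lid edge. Lid closed: 76 mm above the bench, in front of the lid; lid open: the top edge. It can be pinched from above across the bar at any angle and turns between the fingers. Axes turn with the lid.
- brass_block: Brass-yellow square metal block, 50 x 50 x 14 mm, about 0.22 kg, lying flat on the bench. Origin: centre of its underside; x and y square to its sides (any of its four sides may face a stop), z up.
- grey_block: Grey aluminium block of the same size, 50 x 50 x 14 mm; not wanted. Origin: centre of its underside.
- tape_roll: Loose bystander: roll of masking tape, 108 mm wide, 24 mm high. Origin: underside centre.
- crucible: Loose bystander: white porcelain crucible, 45 mm wide, 49 mm high. Origin: underside centre.
- tin_a: Loose bystander: aluminium moisture tin, 60 mm wide, 26 mm high, beside the balance. Origin: underside centre.
- tin_b: Loose bystander: a second such tin near it. Origin: underside centre.
Things that resemble listed ones, but are neither listed nor needed, are in the scene too. Leave any pink look-alike of the brass_block alone.

How it is judged (in metres and radians):
On the way, in this order (a step that is already met when the one before it is completed fails the run):
1. the lid is open on its stop (above 1.70 rad), the brass block not yet in the analyser (value of joint lid above 1.7 rad and horizontal distance between brass_block and stop_corner above 0.12 m), for 0.2 s.
2. the brass block stands on the stage (z of brass_block in the frame of stop_corner between -0.004 and 0.004 m and horizontal distance between brass_block and stop_corner below 0.12 m and angle between brass_block's own z axis and vertical below 0.06 rad), for 0.2 s.
At the end, for the whole second after the job is handed in: The brass block lies flat on the stage, released and at rest, with at most 2.5 mm between it and each of the two blue stops and square to them within 0.06 rad; the lid is still open on its stop (above 1.70 rad) (z of brass_block in the frame of stop_corner between -0.004 and 0.004 m and x of brass_block in the frame of stop_corner between -0.0275 and -0.02 m and y of brass_block in the frame of stop_corner between -0.0275 and -0.02 m and angle between brass_block's own z axis and vertical below 0.06 rad and (angle between the x axis of brass_block and the x axis of analyser, either way round below 0.06 rad or angle between the x axis of brass_block and the y axis of analyser, either way round below 0.06 rad) and value of joint lid above 1.7 rad and linear speed of brass_block below 0.02 m/s and contact force between the fingers and brass_block below 0.1 N); the robot touches nothing.
It fails at once if the lid is flung or falls (faster than 4 rad/s) (velocity of joint lid above 4 rad/s or velocity of joint lid below -4 rad/s).
It fails at once if the brass block is dropped (over 0.5 m/s with the fingers off it, a fall of about 13 mm) (contact force between the fingers and brass_block below 0.1 N and linear speed of brass_block above 0.5 m/s).
It fails at once if a bystander is moved more than 30 mm (distance of any of grey_block, tape_roll, crucible, tin_a, tin_b from where it was at the start of the episode above 0.03 m).
It also fails if it takes over 72 s, if anything falls off the work surface, if the arm or the gripper's body presses on something with over 40 N, if the wrist force passes 120 N, or if a joint passes its speed limit or range.

### The arm

A 6-joint arm with a two-finger parallel gripper is mounted at the origin on a cart in front of the work surface, level with it; the furniture and walls round the work are solid. World frame = base frame: x ahead of the robot, y to its left, z up, the work surface at z = 0. Lengths are in mm, angles in rad, forces in N, time in s.
With the tool pointing down it reaches from about 275 to 975 mm from the base axis. Payload 8.4 kg.
Tool frame: the origin (TCP) lies at the very end of the fingers, on their centre line; the grasp point (between the pads) lies 19 mm behind it; z points along the fingers, y is the line along which they close (so a half turn about z gives the same grasp; the last joint's range is limited). The gripper opens to 92 mm and grips with 3 to 60 N. Pads are 20 mm wide; open, the fingers measure 128 mm over their backs; the gripper's body (75 mm by 189 mm) begins 69 mm behind the grasp point.
Start: joints at [-0.002, 0.353, 1.633, -0, 1.155, -0.002], TCP at [625.002, -0, 189.983] pointing down, gripper open.
Joint ranges: [-2.63, 2.63], [-0.92, 2.1], [0.06, 2.66], [-1.3, 4.44], [0, 2.69], [-3.02, 3.02]. Speed limits (rad/s): [2.22, 2.22, 2.79, 3.14, 3.14, 3.14].

### API

Orientations are given as a rotation vector (axis times angle).
In Python, from workcell import env gives the robot as it stands. The module is installed in compiled form; this text tells all that it offers.
- The arm moves only by the shell command python3 -m pendant 'ROWS' [FORCE]. ROWS is text: rows parted by semicolons, each of 7 numbers parted by spaces: the shift along the world's x, y, z in cm, then the turn, a rotation vector about the world's x, y, z in rad, then the finger opening in cm, from 0 to 9.19. A call has exactly 8 rows; each row is the pose to reach, as a shift and turn from the pose commanded when the call began; what a row does not reach only later rows make up. A row lasts 1/8 s, in which the tool goes at most 62.5 mm and 10.7 degrees, less where a joint would pass 70% of its speed; a pose out of reach is approached as far as the arm can. A call with a gripper value outside its range is refused whole. The fingers move at their own pace and stop on an object; FORCE is the grip in N (left out, the last holds). Time passes only in rows, so rows that repeat a pose let the fingers close, or fill a call up. It gives the time, the measured TCP pose, the force, the opening and the grip force at its end, in the units of the state.
- env.state(): the state, without advancing time (a new reading comes with each control period).
- env.capture(name): name is "scene" or "side" or "wrist"; returns (picture, depth): 384x512x3 uint8, red, green, blue; 384x512 float32, mm along the optical axis (not along the pixel's ray), 0 where there is no reading.
- env.calibration(name): a dict with "camera_matrix" (3x3 intrinsics, pixels), "dist_coeffs" ([k1, k2, p1, p2, k3] as OpenCV has them; the pictures are not rectified), "world_to_cam" (4x4, takes a point from world to camera coordinates); the wrist camera has in their place "T_tool_cam" (4x4, takes a point from camera to tool coordinates, whose origin is the TCP and whose axes are the flange's). Camera axes: x right, y down, z forward; pixel columns grow to the right and rows downward; lengths in mm; the calibration is good to about 2 mm. A picture is of the moment at which its call begins: read the wrist's pose just before it. calibration takes no time and is no camera call.
- env.sign_off(): hands the job in; it is judged then, once.
The state is a dict: "clock": time; "joint_positions": joint angles; "joint_vel": joint speeds; "tau": joint torques, N m; "ee_pos": TCP position; "tcp_rot": TCP orientation; "ft_force": force on the tool from outside, world axes, zero at the start; "wrist_torque": the same for the moment, N m; "grip_width": opening from 0.0 (shut) to 1.0 (fully open); "gripper_force": force on a finger pad.
Only numpy, scipy, OpenCV 4.12 (cv2) and the standard library are available. Lean on these libraries where they do the work, as an engineer would, in place of code of your own. Each camera call takes 0.05 s, during which the arm holds its last target. There are 200 camera calls.

## Working session

There is one attempt and no reset: what is moved stays moved. The work goes in short steps, Python scripts to look and compute and a shell command to move; the robot and the scene stay as the last step left them, time stands still between calls to the robot, and variables do not carry over. Pictures are saved under pics/ and viewed, at most 13 in all, crops included, and the job is handed in when it is done.

```bash
mkdir -p pics; cat > h.py <<'E'
import numpy as np, cv2
from workcell import env
from scipy.spatial.transform import Rotation as R
def cam(name):
    c=env.calibration(name);K=np.array(c["camera_matrix"]);D=np.array(c["dist_coeffs"])
    if name=="wrist":
        s=env.state();T=np.eye(4);T[:3,:3]=R.from_rotvec(s["tcp_rot"]).as_matrix();T[:3,3]=s["ee_pos"]
        C=T@np.array(c["T_tool_cam"])
    else: C=np.linalg.inv(np.array(c["world_to_cam"]))
    return K,D,C
def snap(name,fn=None):
    k=cam(name);p,d=env.capture(name)
    if fn: cv2.imwrite("pics/"+fn,p[:,:,::-1])
    return p,d,k
def pts(uv,k,z=None,d=None):
    "pixels -> world, on plane z or with depth d"
    K,D,C=k;uv=np.array(uv,float).reshape(-1,1,2)
    n=cv2.undistortPoints(uv,K,D).reshape(-1,2);r=np.c_[n,np.ones(len(n))]
    w=r@C[:3,:3].T;o=C[:3,3]
    s=(z-o[2])/w[:,2] if z is not None else np.asarray(d,float).ravel()
    return o+w*s[:,None]
E
python3 - <<'E'
from h import *
for n in("scene","side"):
    p,d,k=snap(n,n+"0.png");np.savez(n+"0.npz",p=p,d=d)
    print(n,k[2][:3,3].round(),k[2][:3,2].round(2))
a=cv2.imread("pics/scene0.png");b=cv2.imread("pics/side0.png")
s=env.state();print(s)
E
```

```text
scene [-35. 714. 908.] [ 0.48 -0.51 -0.71]
side [237. 988. 646.] [ 0.26 -0.81 -0.52]
{'clock': 0.1, 'joint_positions': array([-2.37628354e-03,  3.53571037e-01,  1.63402781e+00,  4.16109597e-05,
        1.15519002e+00, -2.37642529e-03]), 'joint_vel': array([-0.00065336, -0.00273066, -0.00303748,  0.00047721, -0.00165849,
       -0.00143799]), 'tau': array([-8.71753400e-04, -5.94903338e+01, -3.34933627e+01,  6.98069832e-02,
        1.83198228e-02, -2.35421521e-05]), 'ee_pos': array([6.24546157e+02, 3.05210323e-02, 1.89357356e+02]), 'tcp_rot': array([-2.22084129e+00, -2.22080425e+00,  1.28277107e-03]), 'ft_force': array([-0.62613205, -0.2253996 , -0.04441726]), 'wrist_torque': array([-0.03963276,  0.00255549, -0.04176872]), 'gripper_force': 0.0, 'grip_width': 0.9984933628454497}
```

View pics/scene0.png

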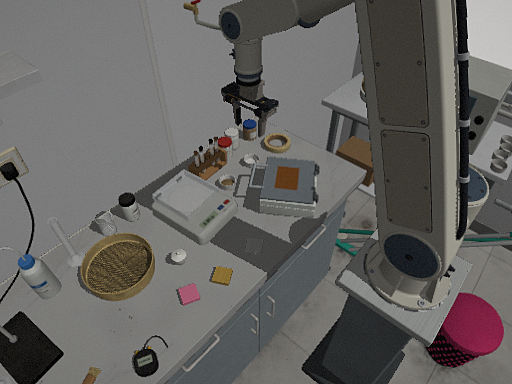

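View pics/side0.png

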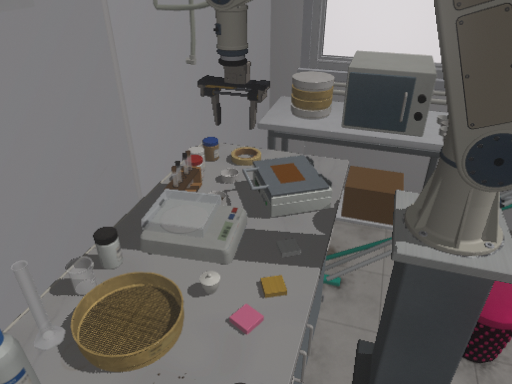

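The scene view shows the brass block at about (222,275), the grey one at (254,246) and the pink look-alike at (189,294). The analyser lid is around (288,180), with the amber window at (287,178) and the handle bar at (253,180). The side view shows the same layout. Next I measure positions.

```bash
python3 - <<'E'
from h import *
for n,roi in(("scene",(200,150,340,300)),("side",(200,150,340,310))):
    z=np.load(n+"0.npz");p,d=z["p"],z["d"];k=cam(n);hsv=cv2.cvtColor(p,cv2.COLOR_RGB2HSV)
    m=(cv2.inRange(hsv,(5,130,60),(30,255,255)))
    mm=np.zeros_like(m);x0,y0,x1,y1=roi;mm[y0:y1,x0:x1]=m[y0:y1,x0:x1]
    N,L,S,Ce=cv2.connectedComponentsWithStats(mm)
    for i in range(1,N):
        if S[i,4]>60:
            cs,_=cv2.findContours((L==i).astype(np.uint8),0,2)
            c=cs[0][:,0];dd=np.median(d[L==i]);w=pts(Ce[i],k,d=[dd])[0]
            zz=14 if w[2]<40 else w[2]
            W=pts(c,k,z=zz)[:,:2].astype(np.float32)
            print(n,Ce[i].round(),S[i,4],w.round(),cv2.minAreaRect(W))
    v,u=np.mgrid[0:384,0:512];uv=np.c_[u.ravel(),v.ravel()]
    W=pts(uv,k,d=d.ravel()).reshape(384,512,3);np.save(n+"W.npy",W)
    # lid top: points with z 72..90 near analyser
    for lo,hi in((66,72),(72,78),(78,84),(84,92)):
        q=(W[...,2]>lo)&(W[...,2]<hi)&(u>230)&(u<330)&(v>150)&(v<225)
        P=W[q][:,:2]
        print(n,lo,q.sum(),P.min(0).round(),P.max(0).round(),cv2.minAreaRect(P.astype(np.float32)))
    c=cv2.resize(p[140:300,190:340] if n=="scene" else p[140:310,190:340],None,fx=3.4,fy=3.4,interpolation=2)
    cv2.imwrite(f"pics/{n}c.png",c[:,:,::-1])
a,b=cv2.imread("pics/scenec.png")[:,:400],cv2.imread("pics/sidec.png")[:,:400];
cv2.imwrite("pics/both.png",np.hstack([a[:540,:],b[:544][:a.shape[0]]]))
E
```

```text
scene [212. 165.] 294 [749.  72.  29.] ((774.3102416992188, 50.766395568847656), (84.73223114013672, 172.77059936523438), 4.676661968231201)
scene [287. 178.] 463 [466. -11.  82.] ((467.0773620605469, -12.660194396972656), (73.27615356445312, 105.27676391601562), 32.24900436401367)
scene [222. 275.] 284 [396. 374.  14.] ((396.5036926269531, 374.6341552734375), (51.46231460571289, 53.711029052734375), 27.663240432739258)
scene 66 140 [ 328. -123.] [482. 113.] ((388.7604675292969, 12.084228515625), (245.79847717285156, 120.69039916992188), 72.8151626586914)
scene 72 357 [ 334. -149.] [603. 112.] ((474.45697021484375, -9.26922607421875), (233.09837341308594, 209.0115966796875), 32.861419677734375)
scene 78 1957 [ 336. -144.] [601. 113.] ((474.7569885253906, -7.7146759033203125), (230.79466247558594, 204.54368591308594), 33.95906066894531)
scene 84 53 [350. -27.] [593. 111.] ((470.5118408203125, 42.175132751464844), (241.24118041992188, 137.42022705078125), 1.9749975204467773)
side [287. 173.] 406 [465. -13.  81.] ((466.47808837890625, -15.828727722167969), (70.82859802246094, 103.474624
[... 404 characters left out ...]
8, 209.08641052246094), 32.45928192138672)
side 78 2067 [ 338. -146.] [600. 113.] ((476.9197998046875, -6.6342926025390625), (224.9718017578125, 208.4744873046875), 32.470584869384766)
side 84 2 [434. -31.] [511.  21.] ((472.4862060546875, -5.2963714599609375), (93.22802734375, 0.0), 145.8395233154297)Traceback (most recent call last):
  File "<stdin>", line 24, in <module>
    return _nx.concatenate(arrs, 1, dtype=dtype, casting=casting)
           ~~~~~~~~~~~~~~~^^^^^^^^^^^^^^^^^^^^^^^^^^^^^^^^^^^^^^^
ValueError: all the input array dimensions except for the concatenation axis must match exactly, but along dimension 0, the array at index 0 has size 540 and the array at index 1 has size 544
```

```bash
python3 - <<'E'
from h import *
for n in("scene","side"):
    W=np.load(n+"W.npy");v,u=np.mgrid[0:384,0:512]
    q=(W[...,2]>68)&(W[...,2]<90)&(u>230)&(u<335)&(v>150)&(v<225)
    a=np.radians(32.4);e1=np.array([np.cos(a),np.sin(a)]);e2=np.array([-e1[1],e1[0]])
    P=W[q][:,:2]
    for e,f in((e1,e2),(e2,e1)):
        s=P@e;t=P@f
        for lo in np.arange(s.min(),s.max(),15):
            g=(s>=lo)&(s<lo+15);print(n,int(lo),g.sum(),t[g].min().round(),t[g].max().round(),np.median(W[q][g][:,2]).round())
        print()
a,b=cv2.imread("pics/scene0.png")[140:300,190:340],cv2.imread("pics/side0.png")[140:300,190:340]
cv2.imwrite("pics/both.png",cv2.resize(np.hstack([a,b]),None,fx=2.6,fy=2.6,interpolation=2))
E
```

```text
scene 278 95 -349.0 -157.0 78.0
scene 293 192 -364.0 -158.0 80.0
scene 308 199 -363.0 -160.0 80.0
scene 323 195 -366.0 -158.0 80.0
scene 338 192 -365.0 -160.0 80.0
scene 353 195 -361.0 -158.0 81.0
scene 368 194 -364.0 -158.0 80.0
scene 383 191 -364.0 -159.0 80.0
scene 398 189 -361.0 -158.0 81.0
scene 413 192 -366.0 -157.0 81.0
scene 428 187 -363.0 -158.0 80.0
scene 443 191 -362.0 -158.0 81.0
scene 458 125 -363.0 -160.0 81.0
scene 473 24 -326.0 -204.0 82.0
scene 488 35 -322.0 -204.0 80.0
scene 503 57 -320.0 -205.0 81.0

scene -366 104 295.0 468.0 79.0
scene -351 142 280.0 467.0 79.0
scene -336 152 279.0 492.0 79.0
scene -321 181 279.0 512.0 79.0
scene -306 158 289.0 510.0 80.0
scene -291 154 296.0 511.0 80.0
scene -276 157 291.0 510.0 81.0
scene -261 162 287.0 510.0 81.0
scene -246 166 291.0 511.0 81.0
scene -231 179 290.0 511.0 81.0
scene -216 226 279.0 512.0 81.0
scene -201 187 279.0 468.0 81.0
scene -186 200 278.0 467.0 81.0
scene -171 285 287.0 468.0 78.0

side 278 51 -349.0 -167.0 78.0
side 293 166 -367.0 -159.0 80.0
side 308 173 -362.0 -157.0 80.0
side 323 184 -363.0 -158.0 80.0
side 338 181 -363.0 -158.0 80.0
side 353 181 -365.0 -158.0 80.0
side 368 188 -361.0 -157.0 80.0
side 383 185 -362.0 -157.0 80.0
side 398 188 -364.0 -158.0 80.0
side 413 193 -364.0 -157.0 80.0
side 428 194 -365.0 -156.0 80.0
side 443 190 -361.0 -158.0 80.0
side 458 159 -364.0 -159.0 79.0
side 473 36 -319.0 -202.0 79.0
side 488 34 -319.0 -200.0 79.0
side 503 76 -320.0 -202.0 80.0

side -366 93 296.0 467.0 80.0
side -351 129 280.0 467.0 80.0
side -336 131 278.0 468.0 80.0
side -321 179 284.0 511.0 80.0
side -306 144 289.0 511.0 80.0
side -291 149 288.0 512.0 80.0
side -276 148 297.0 511.0 80.0
side -261 153 298.0 511.0 80.0
side -246 168 293.0 512.0 80.0
side -231 171 289.0 512.0 80.0
side -216 219 292.0 512.0 80.0
side -201 175 279.0 502.0 80.0
side -186 195 280.0 467.0 80.0
side -171 323 292.0 467.0 78.0
side -156 2 432.0 435.0 68.0
```

View pics/both.png

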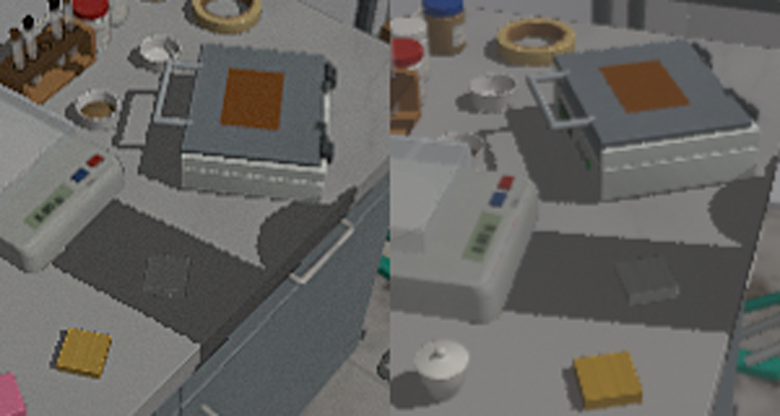

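The crops confirm the handle bar on the lid's far-left edge, which faces the front at world +x+y, with the hinge on the robot side. Measured: handle centre about (568, 51, 76), analyser x axis yaw 212.4°, brass at (396.6, 375) with its sides at about 28°.

I'll move above the handle and check with the wrist camera.

```bash
python3 -m pendant '-1.5 1.3 -1 0 0 0.14 2.6; -3 2.6 -2 0 0 0.28 2.6; -4.5 3.9 -3 0 0 0.42 2.6; -5.7 5.0 -4 0 0 0.565 2.6; -5.7 5.0 -4 0 0 0.565 2.6; -5.7 5.0 -4 0 0 0.565 2.6; -5.7 5.0 -4 0 0 0.565 2.6; -5.7 5.0 -4 0 0 0.565 2.6' 20
python3 - <<'E'
from h import *
p,d,k=snap("wrist","w1.png")
print(env.state()["ee_pos"])
v,u=np.mgrid[0:384,0:512];W=pts(np.c_[u.ravel(),v.ravel()],k,d=d.ravel())
a=np.radians(32.4);e1=np.array([np.cos(a),np.sin(a)]);e2=np.array([-e1[1],e1[0]])
s=W[:,:2]@e1;t=W[:,:2]@e2;z=W[:,2]
q=(z>64)&(z<95)&(s>478)&(s<530)&(d.ravel()>0)
print(q.sum());
for lo in range(-330,-190,10):
    g=q&(t>=lo)&(t<lo+10)
    if g.sum(): print(lo,g.sum(),s[g].min().round(1),s[g].max().round(1),np.percentile(z[g],95).round(1))
E
```

```text
clock: 1.1
ee_pos: [568.5, 49.7, 150.2]
tcp_rot: [1.516, 2.751, 0.0]
ft_force: [-0.0, 0.7, -0.1]
grip_width: 0.285
gripper_force: 0.0
[568.37239665  49.74232168 150.17455712]
1534
-330 44 486.8 511.1 81.7
-320 189 486.8 512.2 81.9
-310 85 502.7 512.2 81.8
-300 91 502.8 512.1 82.3
-290 90 502.8 512.1 82.0
-280 95 502.9 512.0 82.3
-270 93 502.9 512.0 81.8
-260 99 503.0 512.0 82.1
-250 99 503.1 512.0 82.1
-240 103 503.1 511.9 81.9
-230 102 503.2 511.9 82.1
-220 214 478.2 511.9 82.2
-210 230 478.0 511.8 82.0
```

View pics/w1.png

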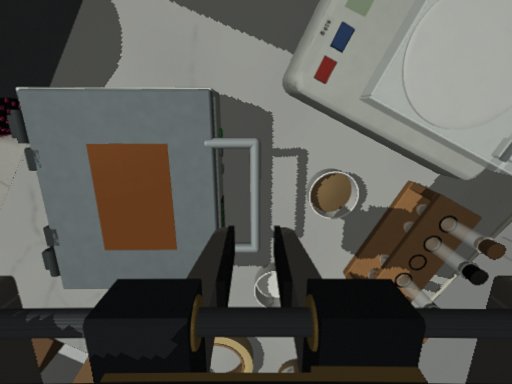

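The wrist view shows the handle bar upright at column 255 (rows 140–250), centred between the fingers. The tin and crucible are clear of it. I'll descend and pinch.

```bash
python3 -m pendant '0 0 -4 0 0 0 2.6; 0 0 -7 0 0 0 2.6; 0 0 -9 0 0 0 2.6; 0 0 -9 0 0 0 2.6; 0 0 -9 0 0 0 0; 0 0 -9 0 0 0 0; 0 0 -9 0 0 0 0; 0 0 -9 0 0 0 0' 20
python3 - <<'E'
import numpy as np
e1=np.array([.8443,.5358])
for a in np.arange(0,1.81,.1):
    ds=215*(np.cos(a)-1); print(round(a,1),(ds*e1/10).round(1),round(21.5*np.sin(a),1))
E
```

```text
clock: 2.15
ee_pos: [568.2, 50.0, 60.4]
tcp_rot: [1.514, 2.752, 0.001]
ft_force: [0.1, -0.3, -0.6]
grip_width: 0.007
gripper_force: 0.0
0.0 [0. 0.] 0.0
0.1 [-0.1 -0.1] 2.1
0.2 [-0.4 -0.2] 4.3
0.3 [-0.8 -0.5] 6.4
0.4 [-1.4 -0.9] 8.4
0.5 [-2.2 -1.4] 10.3
0.6 [-3.2 -2. ] 12.1
0.7 [-4.3 -2.7] 13.9
0.8 [-5.5 -3.5] 15.4
0.9 [-6.9 -4.4] 16.8
1.0 [-8.3 -5.3] 18.1
1.1 [-9.9 -6.3] 19.2
1.2 [-11.6  -7.3] 20.0
1.3 [-13.3  -8.4] 20.7
1.4 [-15.1  -9.6] 21.2
1.5 [-16.9 -10.7] 21.4
1.6 [-18.7 -11.9] 21.5
1.7 [-20.5 -13. ] 21.3
1.8 [-22.3 -14.1] 20.9
```

The fingers shut without gripping the bar, so I'll look.

```bash
python3 - <<'E'
from h import *
p,d,k=snap("wrist","w2.png");q,_,_=snap("side");g,_,_=snap("scene")
cv2.imwrite("pics/s2.png",np.hstack([cv2.resize(p,(400,300)),cv2.resize(q[100:250,180:360],(360,300)) ])[:,:,::-1])
print(env.state()["grip_width"],env.state()["gripper_force"])
E
```

```text
0.0064675703312561065 0.0
```

View pics/s2.png

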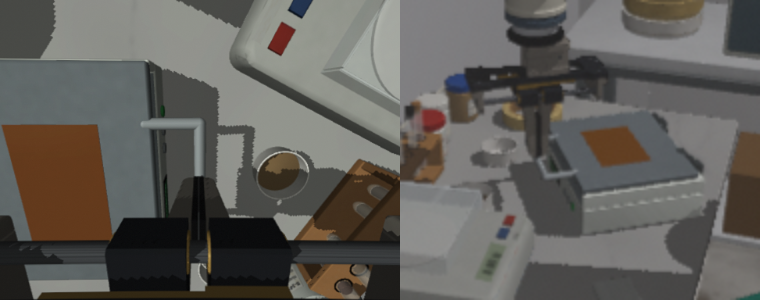

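```bash
python3 - <<'E'
from h import *
e1=np.array([.8443,.5358]);e2=np.array([-.5358,.8443])
v,u=np.mgrid[0:384,0:512]
ims=[]
for n in("side","scene"):
    p,d,k=snap(n);W=pts(np.c_[u.ravel(),v.ravel()],k,d=d.ravel())
    s=W[:,:2]@e1;t=W[:,:2]@e2;z=W[:,2]
    for lo in range(-340,-190,10):
        g=(s>470)&(s<545)&(t>=lo)&(t<lo+10)&(z>50)
        if g.sum(): print(n,lo,g.sum(),"s",s[g].min().round(),s[g].max().round(),"z",z[g].min().round(),z[g].max().round())
    c=p[130:200,235:305] if n=="side" else p[140:210,225:295]
    ims.append(cv2.resize(c,(390,390),interpolation=2))
cv2.imwrite("pics/c2.png",np.hstack(ims)[:,:,::-1])
E
```

```text
side -320 8 s 470.0 511.0 z 75.0 81.0
side -290 10 s 530.0 543.0 z 177.0 272.0
side -280 72 s 500.0 545.0 z 178.0 245.0
side -270 64 s 500.0 545.0 z 75.0 390.0
side -260 278 s 470.0 545.0 z 74.0 404.0
side -250 435 s 471.0 545.0 z 79.0 403.0
side -240 807 s 470.0 545.0 z 75.0 404.0
side -230 920 s 470.0 533.0 z 77.0 403.0
side -220 68 s 488.0 545.0 z 76.0 498.0
side -210 466 s 471.0 545.0 z 71.0 521.0
side -200 618 s 493.0 536.0 z 402.0 534.0
scene -330 3 s 481.0 491.0 z 80.0 83.0
scene -320 17 s 472.0 494.0 z 75.0 84.0
scene -290 5 s 471.0 545.0 z 188.0 262.0
scene -280 26 s 529.0 545.0 z 188.0 220.0
scene -270 13 s 471.0 543.0 z 120.0 273.0
scene -260 159 s 471.0 545.0 z 78.0 403.0
scene -250 174 s 470.0 545.0 z 78.0 404.0
scene -240 517 s 470.0 544.0 z 79.0 404.0
scene -230 659 s 472.0 536.0 z 79.0 404.0
scene -220 47 s 472.0 544.0 z 79.0 499.0
scene -210 221 s 470.0 545.0 z 74.0 516.0
scene -200 369 s 494.0 538.0 z 402.0 537.0
```

View pics/c2.png

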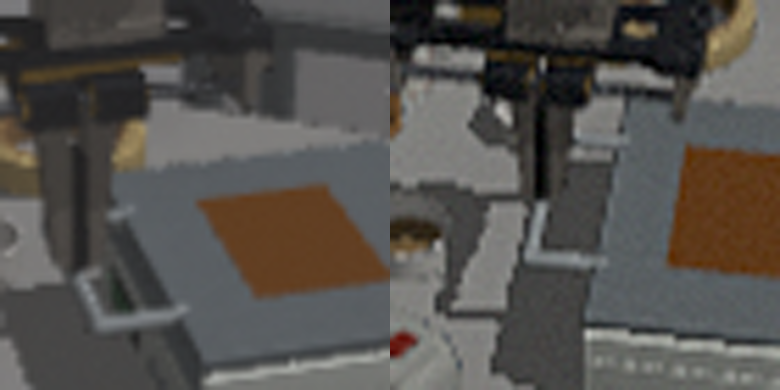

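```bash
python3 - <<'E'
from h import *
e1=np.array([.8443,.5358]);e2=np.array([-.5358,.8443])
v,u=np.mgrid[0:384,0:512]
for n in("side","scene"):
    p,d,k=snap(n);W=pts(np.c_[u.ravel(),v.ravel()],k,d=d.ravel())
    s=W[:,:2]@e1;t=W[:,:2]@e2;z=W[:,2]
    g=(s>480)&(s<540)&(t>-275)&(t<-225)&(z>45)&(z<115)
    o=np.argsort(z[g]);print(n,np.c_[s,t,z,u.ravel(),v.ravel()][g][o][:45].round().astype(int).tolist())
E
```

```text
side [[511, -237, 75, 248, 184], [511, -260, 76, 246, 180], [511, -247, 76, 247, 182], [510, -264, 76, 246, 179], [510, -239, 77, 248, 183], [511, -226, 78, 249, 185], [511, -249, 78, 247, 181], [510, -230, 79, 249, 184], [510, -241, 79, 248, 182], [503, -245, 79, 250, 181], [503, -233, 79, 251, 183], [510, -252, 79, 247, 180], [506, -245, 80, 249, 181], [507, -228, 80, 250, 184], [506, -257, 80, 248, 179], [507, -239, 80, 249, 182], [509, -245, 80, 248, 181], [503, -255, 80, 249, 179], [508, -250, 80, 248, 180], [505, -226, 80, 251, 184], [509, -256, 81, 247, 179], [505, -248, 81, 249, 180], [505, -236, 81, 250, 182], [509, -232, 81, 249, 183], [507, -229, 82, 250, 183], [501, -254, 83, 250, 178], [509, -255, 84, 247, 178], [504, -253, 85, 249, 178], [494, -256, 85, 252, 177], [507, -252, 86, 248, 178], [500, -255, 86, 250, 177], [498, -254, 87, 251, 177], [507, -253, 88, 248, 177], [504, -252, 89, 249, 177], [514, -248, 89, 246, 178], [495, -254, 90, 252, 176], [513, -253, 90, 246, 177], [498, -254, 90, 251, 176], [492, -252, 90, 253, 176], [516, -252, 91, 245, 177], [511, -249, 91
[... 647 characters left out ...]
-257, 88, 249, 173], [512, -251, 89, 250, 174], [498, -253, 89, 254, 174], [508, -251, 90, 251, 174], [505, -251, 90, 252, 174], [501, -251, 91, 253, 174], [509, -253, 92, 251, 173], [502, -254, 93, 253, 173], [495, -255, 93, 255, 173], [513, -257, 93, 250, 172], [505, -253, 93, 252, 173], [494, -249, 93, 255, 174], [498, -253, 94, 254, 173], [512, -250, 95, 250, 173], [516, -254, 95, 249, 172], [492, -256, 97, 256, 172], [508, -252, 98, 251, 172], [498, -253, 98, 254, 172], [495, -254, 98, 255, 172], [516, -255, 98, 249, 171], [502, -252, 99, 253, 172], [512, -253, 101, 250, 171], [505, -249, 101, 252, 172], [518, -251, 102, 248, 171], [502, -253, 102, 253, 171], [495, -254, 102, 255, 171]]
```

```bash
python3 - <<'E'
from h import *
for n in("side","scene"):
    W=np.load(n+"W.npy").reshape(-1,3)
    g=(abs(W[:,0]-625)<75)&(abs(W[:,1])<25)&(W[:,2]>150)&(W[:,2]<260)
    z=np.sort(W[g][:,2]);print(n,z[:15].round())
E
python3 -m pendant '0 0 0 0 0 0 2.6; 0 0 0 0 0 0 2.6; 0 0 0 0 0 0 2.6;0 0 0 0 0 0 2.6;0 0 0 0 0 0 2.6;0 0 0 0 0 0 2.6;0 0 0 0 0 0 2.6;0 0 0 0 0 0 2.6'
python3 - <<'E'
from h import *
e1=np.array([.8443,.5358]);e2=np.array([-.5358,.8443])
v,u=np.mgrid[0:384,0:512]
for n in("side","scene"):
    p,d,k=snap(n);W=pts(np.c_[u.ravel(),v.ravel()],k,d=d.ravel())
    s=W[:,:2]@e1;t=W[:,:2]@e2;z=W[:,2]
    g=(abs(s-507)>8)&(s>475)&(s<545)&(t>-275)&(t<-235)&(z>45)&(z<115)
    o=np.argsort(z[g]);print(n,np.c_[s,t,z][g][o][:15].round().astype(int).tolist())
E
```

```text
side [214. 215. 215. 215. 216. 217. 217. 217. 218. 218. 218. 218. 218. 218.
 219.]
scene [213. 213. 214. 215. 215. 216. 217. 217. 218. 218. 218. 219. 219. 219.
 219.]
clock: 3.5
ee_pos: [568.0, 50.0, 60.0]
tcp_rot: [-1.514, -2.753, 0.0]
ft_force: [0.4, 0.2, 0.3]
grip_width: 0.285
gripper_force: 0.0
side [[524, -255, 83], [491, -258, 84], [491, -269, 84], [519, -251, 85], [483, -252, 85], [527, -256, 86], [519, -253, 87], [489, -252, 87], [524, -255, 87], [487, -251, 87], [522, -252, 88], [491, -268, 88], [486, -253, 89], [483, -252, 89], [481, -251, 89]]
scene [[492, -253, 85], [530, -256, 86], [488, -252, 87], [485, -253, 87], [522, -252, 87], [526, -256, 88], [519, -252, 88], [519, -272, 88], [488, -256, 88], [485, -255, 89], [523, -254, 90], [519, -253, 91], [519, -272, 92], [491, -251, 92], [523, -255, 93]]
```

All three looks agree that the real fingertips sit about 23.5 mm above the reported TCP, so they stopped above the bar. I'll descend a further 24 mm and pinch.

```bash
python3 -m pendant '0 0 -1 0 0 0 2.6; 0 0 -2 0 0 0 2.6; 0 0 -2.4 0 0 0 2.6; 0 0 -2.4 0 0 0 2.6; 0 0 -2.4 0 0 0 0; 0 0 -2.4 0 0 0 0; 0 0 -2.4 0 0 0 0; 0 0 -2.4 0 0 0 0' 20
```

```text
clock: 4.6
ee_pos: [569.4, 50.6, 36.5]
tcp_rot: [1.513, 2.751, 0.003]
ft_force: [2.9, 3.7, -1.3]
grip_width: 0.1
gripper_force: 20.0
```

```bash
python3 -m pendant '-0.1 -0.1 2.1 0 0 0 0; -0.4 -0.2 4.3 0 0 0 0; -0.8 -0.5 6.4 0 0 0 0; -1.4 -0.9 8.4 0 0 0 0; -2.2 -1.4 10.3 0 0 0 0; -3.2 -2.0 12.1 0 0 0 0; -4.3 -2.7 13.9 0 0 0 0; -4.3 -2.7 13.9 0 0 0 0' 30
```

```text
clock: 5.6
ee_pos: [527.0, 23.6, 177.3]
tcp_rot: [1.513, 2.748, 0.007]
ft_force: [5.9, 6.7, 4.2]
grip_width: 0.09
gripper_force: 30.0
```

```bash
python3 -m pendant '-1.2 -0.8 1.5 0 0 0 0; -2.6 -1.7 2.9 0 0 0 0; -4.0 -2.6 4.2 0 0 0 0; -5.6 -3.6 5.3 0 0 0 0; -7.3 -4.6 6.1 0 0 0 0; -9.0 -5.7 6.8 0 0 0 0; -10.8 -6.9 7.3 0 0 0 0; -10.8 -6.9 7.3 0 0 0 0'
```

```text
clock: 6.6
ee_pos: [417.6, -46.3, 249.7]
tcp_rot: [1.514, 2.749, 0.003]
ft_force: [1.3, 3.9, 12.2]
grip_width: 0.096
gripper_force: 30.0
```

```bash
python3 -m pendant '-0.9 -0.6 0.1 0 0 0 0; -1.8 -1.1 0.2 0 0 0 0; -2.7 -1.7 0.3 0 0 0 0; -3.6 -2.3 0.3 0 0 0 0; -4.5 -2.9 0.2 0 0 0 0; -5.4 -3.4 0.1 0 0 0 0; -6.6 -4.2 -0.1 0 0 0 0; -6.6 -4.2 -0.1 0 0 0 0'
```

```text
clock: 7.6
ee_pos: [350.2, -88.9, 246.7]
tcp_rot: [1.515, 2.752, -0.002]
ft_force: [1.9, -2.5, 1.1]
grip_width: 0.095
gripper_force: 30.0
```

```bash
python3 -m pendant '0 0 0 0 0 0 2.6; 0 0 0 0 0 0 2.6; 0 0 0 0 0 0 2.6; 0 0 2 0 0 0 2.6; 0 0 4 0 0 0 2.6; 0 0 7 0 0 0 2.6; 0 0 9 0 0 0 2.6; 0 0 9 0 0 0 2.6'
python3 - <<'E'
from h import *
p,d,k=snap("side","s3.png");np.savez("side3.npz",d=d)
e1=np.array([.8443,.5358]);e2=np.array([-.5358,.8443])
v,u=np.mgrid[0:384,0:512];W=pts(np.c_[u.ravel(),v.ravel()],k,d=d.ravel());s=W[:,:2]@e1;t=W[:,:2]@e2;z=W[:,2]
g=(t>-350)&(t<-170)&(s<330)&(s>200)&(z>90)&(z<300)
for lo in range(90,300,20):
    q=g&(z>lo)&(z<lo+20)
    if q.sum():print(lo,q.sum(),np.median(s[q]).round(),s[q].max().round())
E
```

```text
clock: 8.6
ee_pos: [351.7, -88.0, 337.9]
tcp_rot: [1.513, 2.751, 0.001]
ft_force: [-0.4, 0.0, -0.4]
grip_width: 0.284
gripper_force: 0.0
90 192 292.0 297.0
110 200 287.0 290.0
130 203 283.0 287.0
150 213 278.0 282.0
170 212 273.0 278.0
190 220 269.0 273.0
210 226 264.0 269.0
230 265 259.0 263.0
250 54 251.0 256.0
270 96 246.0 250.0
290 30 244.0 247.0
```

View pics/s3.png

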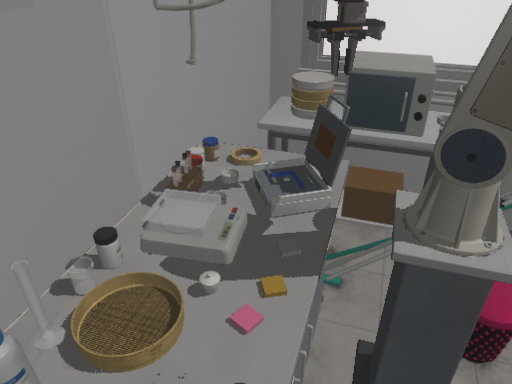

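The side view shows the lid open on its stop (plane leaning to 1.80 rad), the stage with blue stops at (290,180), and the blocks unmoved. Next I go over the brass block.

```bash
python3 -m pendant '0.5 5.5 0 0 0 -0.18 7.5; 1 11 0 0 0 -0.36 7.5; 1.5 16.5 0 0 0 -0.54 7.5; 2 22 -2 0 0 -0.72 7.5; 2.5 27.5 -4 0 0 -0.9 7.5; 3 33 -6 0 0 -1.08 7.5; 3.5 38.5 -8 0 0 -1.26 7.5; 4 44 -10 0 0 -1.44 7.5' 
python3 -m pendant '0.5 2.3 -4 0 0 -0.18 7.5; 0.5 2.3 -8 0 0 -0.208 7.5; 0.5 2.3 -10 0 0 -0.208 7.5; 0.5 2.3 -10 0 0 -0.208 7.5; 0.5 2.3 -10 0 0 -0.208 7.5; 0.5 2.3 -10 0 0 -0.208 7.5; 0.5 2.3 -10 0 0 -0.208 7.5; 0.5 2.3 -10 0 0 -0.208 7.5'
python3 - <<'E'
from h import *
p,d,k=snap("wrist","w3.png");s=env.state();print(s["joint_positions"].round(2),s["ee_pos"].round(1))
hsv=cv2.cvtColor(p,cv2.COLOR_RGB2HSV);m=cv2.inRange(hsv,(15,120,60),(32,255,255))
N,L,S,C=cv2.connectedComponentsWithStats(m)
for i in range(1,N):
    if S[i,4]>300:
        c=cv2.findContours((L==i).astype(np.uint8),0,2)[0][0][:,0]
        print(S[i],np.median(d[L==i]),cv2.minAreaRect(pts(c,k,z=14)[:,:2].astype(np.float32)))
E
```

```text
clock: 9.65
ee_pos: [387.2, 316.4, 248.4]
tcp_rot: [2.855, 1.309, -0.002]
ft_force: [0.8, -0.1, 0.3]
grip_width: 0.816
gripper_force: 0.0
clock: 10.65
ee_pos: [393.2, 338.2, 150.9]
tcp_rot: [-2.973, -1.014, -0.001]
ft_force: [-0.2, -0.1, 0.7]
grip_width: 0.816
gripper_force: 0.0
[0.71 0.23 1.9  0.   1.01 1.62] [393.1 338.1 150.7]
[ 214  137   45   46 1684] 333.2937 ((401.24212646484375, 371.36517333984375), (49.563663482666016, 49.06862258911133), 28.656360626220703)
```

View pics/w3.png

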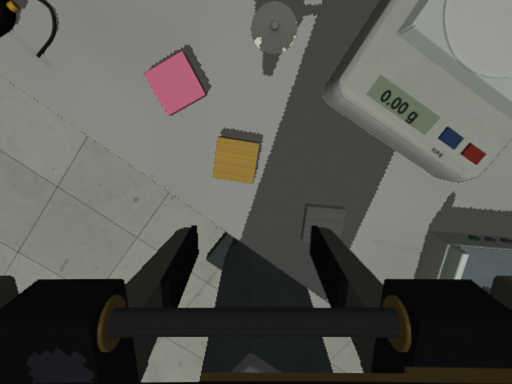

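The brass block shows at wrist pixel (236,160), about 6° off the tool. The last turn and shift came up short, so I'll finish centring and measure again.

```bash
python3 -m pendant '0.3 1.7 0 0 0 -0.08 7.5; 0.6 3.4 -1 0 0 -0.161 7.5; 0.6 3.4 -2 0 0 -0.161 7.5; 0.6 3.4 -3 0 0 -0.161 7.5; 0.6 3.4 -3 0 0 -0.161 7.5; 0.6 3.4 -3 0 0 -0.161 7.5; 0.6 3.4 -3 0 0 -0.161 7.5; 0.6 3.4 -3 0 0 -0.161 7.5'
cat > brass.py <<'E'
from h import *
def find(n,z,lo=150,fn=None):
    p,d,k=snap(n,fn)
    hsv=cv2.cvtColor(p,cv2.COLOR_RGB2HSV);m=cv2.inRange(hsv,(15,120,60),(32,255,255))
    N,L,S,C=cv2.connectedComponentsWithStats(m)
    for i in range(1,N):
        if S[i,4]>lo:
            c=cv2.findContours((L==i).astype(np.uint8),0,2)[0][0][:,0]
            W=pts(C[i],k,d=[np.median(d[L==i])])[0]
            print(n,S[i],W.round(1),cv2.minAreaRect(pts(c,k,z=z)[:,:2].astype(np.float32)))
    s=env.state();print(s["ee_pos"].round(1),np.degrees(2*np.arctan2(s["tcp_rot"][1],s["tcp_rot"][0])-np.pi/2).round(2)%180)
E
python3 - <<'E'
from brass import *
find("wrist",14,fn="w4.png");find("side",14);find("scene",14)
E
```

```text
clock: 11.7
ee_pos: [399.2, 372.1, 120.7]
tcp_rot: [-3.045, -0.772, -0.001]
ft_force: [-0.6, 0.3, 0.7]
grip_width: 0.814
gripper_force: 0.0
wrist [ 233  165   45   43 1854] [402.1 371.7  14.3] ((401.6241149902344, 371.61767578125), (48.555389404296875, 49.02948760986328), 28.44161605834961)
[399.1 372.1 120.6] 118.44
side [261 275  26  22 432] [396.2 376.8  14.5] ((396.50665283203125, 375.43695068359375), (49.217437744140625, 58.92677307128906), 28.116159439086914)
[399.1 372.1 120.6] 118.44999999999999
scene [212 266  21  19 294] [397.  373.8  13.4] ((396.79449462890625, 374.09539794921875), (52.10487365722656, 54.82313919067383), 28.749187469482422)
[399.  372.1 120.5] 118.44999999999999
```

```bash
python3 -m pendant '0.2 0 -5 0 0 0 7.5; 0.2 0 -9 0 0 0 7.5; 0.2 0 -12 0 0 0 7.5; 0.2 0 -13 0 0 0 7.5; 0.2 0 -13.6 0 0 0 7.5; 0.2 0 -13.6 0 0 0 7.5; 0.2 0 -13.6 0 0 0 7.5; 0.2 0 -13.6 0 0 0 7.5'
```

```text
clock: 12.85
ee_pos: [401.4, 372.4, -14.9]
tcp_rot: [-3.045, -0.772, -0.002]
ft_force: [0.7, -0.3, 0.5]
grip_width: 0.816
gripper_force: 0.0
```

```bash
python3 -m pendant '0 0 0 0 0 0 4; 0 0 0 0 0 0 4; 0 0 0 0 0 0 4; 0 0 0 0 0 0 4; 0 0 0 0 0 0 4; 0 0 0.5 0 0 0 4; 0 0 1 0 0 0 4; 0 0 1 0 0 0 4' 30
python3 - <<'E'
from brass import *
find("side",25)
E
```

```text
clock: 13.85
ee_pos: [401.3, 372.3, -5.2]
tcp_rot: [-3.045, -0.772, -0.001]
ft_force: [-0.4, 0.1, -2.1]
grip_width: 0.539
gripper_force: 30.0
[401.1 372.2  -5.4] 118.44
```

```bash
python3 -m pendant '0 0 4 0 0 0 4; 0 0 8 0 0 0 4; 0 -2 12 0 0 0 4; 0.8 -6 15 0 0 0 4; 1.6 -10 16 0 0 0 4; 2.4 -14 16 0 0 0 4; 3.2 -18 16 0 0 0.03 4; 3.2 -18 16 0 0 0.069 4'
python3 -m pendant '0.8 -4 0 0 0 0 4; 1.6 -8 0 0 0 0 4; 2.4 -12 0 0 0 0 4; 3.2 -15 0 0 0 0 4; 4.3 -18.6 0 0 0 0 4; 4.3 -18.6 0 0 0 0 4; 4.3 -18.6 0 0 0 0 4; 4.3 -18.6 0 0 0 0 4'
python3 - <<'E'
from brass import *
find("wrist",60)
p,d,k=snap("wrist","w5.png")
hsv=cv2.cvtColor(p,cv2.COLOR_RGB2HSV);m=cv2.inRange(hsv,(100,110,40),(130,255,255))
N,L,S,C=cv2.connectedComponentsWithStats(m)
e1=np.array([.8443,.5358]);e2=np.array([-.5358,.8443])
for i in range(1,N):
    if S[i,4]>150:
        c=cv2.findContours((L==i).astype(np.uint8),0,2)[0][0][:,0]
        W=pts(c,k,z=54)[:,:2]
        print(S[i],cv2.minAreaRect(W.astype(np.float32)),"s",(W@e1).min(),(W@e1).max(),"t",(W@e2).min(),(W@e2).max())
E
```

```text
clock: 14.9
ee_pos: [433.0, 189.7, 154.3]
tcp_rot: [3.017, 0.874, -0.001]
ft_force: [-0.1, 0.6, -2.1]
grip_width: 0.536
gripper_force: 30.0
clock: 15.9
ee_pos: [475.6, 6.9, 154.3]
tcp_rot: [-3.016, -0.878, 0.0]
ft_force: [-0.3, 0.2, -2.0]
grip_width: 0.537
gripper_force: 30.0
wrist [471 107  41  72 174] [ 654.4 -191.4   23.3] ((643.9161376953125, -166.35324096679688), (70.7417221069336, 30.896072387695312), 34.014183044433594)
wrist [ 215  207   79   70 5288] [476.9   7.1 184.3] ((424.0338134765625, -26.33945083618164), (86.33041381835938, 86.97350311279297), 32.457176208496094)
wrist [482 259  30  33 171] [ 539.  -909.1 -469.9] ((542.7568969726562, -290.89154052734375), (13.986985206604004, 44.535091400146484), 88.63773345947266)
wrist [355 305   7  46 157] [512.6  -3.5 287.6] ((395.336669921875, -199.26844787597656), (68.66600799560547, 7.575963973999023), 38.0525016784668)
wrist [464 339  13  33 194] [  264.3 -1009.8  -431.7] ((439.24798583984375, -343.6420593261719), (51.13080596923828, 7.70659065246582), 32.83551025390625)
[475.7   6.9 154.3] 122.45999999999998
[306 168  13  66 598] ((498.7985534667969, -55.39259338378906), (75.89934539794922, 11.347183227539062), 32.63261795043945) s 353.5266228032808 429.3876479060257 t -319.6717923315989 -308.2502717462655
```

View pics/w5.png

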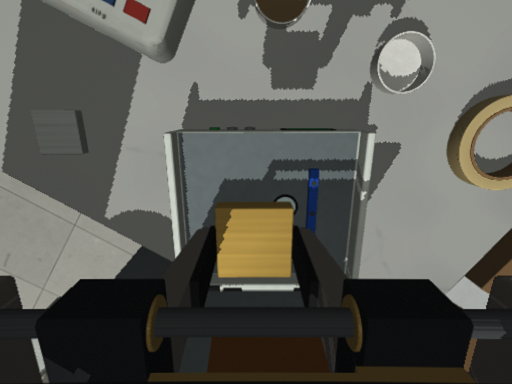

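The wrist view shows the stage with the held block at (255,240) and the left blue stop at column 313, clear to its right. The refined stop corner is s≈357.5, t≈-307.5. Before lowering, I'll check arm clearance over the open lid.

```bash
python3 - <<'E'
from h import *
e1=np.array([.8443,.5358]);e2=np.array([-.5358,.8443])
v,u=np.mgrid[0:384,0:512]
for n in("side","scene"):
    p,d,k=snap(n);W=pts(np.c_[u.ravel(),v.ravel()],k,d=d.ravel());s=W[:,:2]@e1;t=W[:,:2]@e2;z=W[:,2]
    g=(s>215)&(s<320)&(t>-380)&(t<-140)&(z>310)
    for lo in range(215,320,15):
        q=g&(s>=lo)&(s<lo+15)
        if q.sum(): print(n,lo,q.sum(),np.percentile(z[q],[0,2,10]).round())
E
```

```text
scene 215 10 [602. 602. 603.]
scene 230 13 [600. 600. 601.]
scene 260 1 [597. 597. 597.]
scene 290 27 [674. 674. 678.]
scene 305 24 [641. 642. 666.]
```

Arm clearance above the lid is ample: about 600 mm now, less 125 mm when lowered, against the lid top at 290 mm. I'll lower the block.

```bash
python3 -m pendant '0 0 -4 0 0 0 4; 0 0 -8 0 0 0 4; 0 0 -10.5 0 0 0 4; 0 0 -11.5 0 0 0 4; 0 0 -12 0 0 0 4; 0 0 -12.2 0 0 0 4; 0 0 -12.3 0 0 0 4; 0 0 -12.3 0 0 0 4'
```

```text
clock: 17.1
ee_pos: [476.4, 6.1, 31.9]
tcp_rot: [3.017, 0.876, 0.001]
ft_force: [0.5, 0.1, -1.8]
grip_width: 0.533
gripper_force: 30.0
```

```bash
python3 -m pendant '0 0 -0.05 0 0 0 4; 0 0 -0.1 0 0 0 4; 0 0 -0.15 0 0 0 4; 0 0 -0.2 0 0 0 4; 0 0 -0.2 0 0 0 4; 0 0 -0.2 0 0 0 4; 0 0 -0.2 0 0 0 4; 0 0 -0.2 0 0 0 4'
```

```text
clock: 18.1
ee_pos: [476.0, 6.0, 29.4]
tcp_rot: [-3.017, -0.876, 0.0]
ft_force: [-0.9, -0.3, 0.3]
grip_width: 0.537
gripper_force: 30.0
```

The block is seated on the stage. Next I slide it, held lightly, toward the back stop.

```bash
python3 -m pendant '-0.3 -0.2 0 0 0 0 4; -0.6 -0.4 0 0 0 0 4; -0.9 -0.57 0 0 0 0 4; -1.2 -0.76 0 0 0 0 4; -1.5 -0.95 0 0 0 0 4; -1.7 -1.08 0 0 0 0 4; -1.7 -1.08 0 0 0 0 4; -1.7 -1.08 0 0 0 0 4' 15
python3 -m pendant '-0.04 -0.03 0 0 0 0 4; -0.08 -0.05 0 0 0 0 4; -0.13 -0.08 0 0 0 0 4; -0.17 -0.11 0 0 0 0 4; -0.21 -0.13 0 0 0 0 4; -0.25 -0.16 0 0 0 0 4; -0.25 -0.16 0 0 0 0 4; -0.25 -0.16 0 0 0 0 4'
```

```text
clock: 19.1
ee_pos: [458.7, -5.0, 29.4]
tcp_rot: [3.017, 0.877, -0.001]
ft_force: [-0.4, -2.2, 2.8]
grip_width: 0.544
gripper_force: 15.0
clock: 20.1
ee_pos: [457.9, -5.7, 29.6]
tcp_rot: [-3.017, -0.875, -0.004]
ft_force: [5.0, 7.1, -2.0]
grip_width: 0.545
gripper_force: 15.0
```

Contact with the back stop shows as about 8 N. I'll release, lift, and move to the block's right side with closed fingers.

```bash
python3 -m pendant '0 0 0 0 0 0 5.8; 0 0 0 0 0 0 5.8; 0 0 0 0 0 0 5.8; 0 0 1.5 0 0 0 5.8; 0 0 4 0 0 0 5.8; 0 0 6 0 0 0 5.8; -1.5 2.3 6 0 0 0 0; -2.9 4.6 6 0 0 0 0'
python3 -m pendant '0 0 0 0 0 0 0; 0 0 0 0 0 0 0; 0 0 0 0 0 0 0; 0 0 -3 0 0 0 0; 0 0 -5 0 0 0 0; 0 0 -5.8 0 0 0 0; 0 0 -5.8 0 0 0 0; 0 0 -5.8 0 0 0 0'
python3 - <<'E'
from brass import *
find("wrist",59,fn="w6.png")
E
```

```text
clock: 21.1
ee_pos: [427.6, 40.0, 90.7]
tcp_rot: [3.017, 0.875, 0.002]
ft_force: [0.9, 0.8, 0.4]
grip_width: 0.439
gripper_force: 0.0
clock: 22.1
ee_pos: [428.1, 39.6, 32.0]
tcp_rot: [3.017, 0.876, 0.001]
ft_force: [-0.5, 0.4, 0.3]
grip_width: 0.001
gripper_force: 0.0
wrist [ 297  200   81   74 5514] [460.2  -3.8  59.1] ((458.7314147949219, -4.619865417480469), (52.45365524291992, 50.7710075378418), 32.503501892089844)
wrist [266 299   4  52 173] [452.4  50.3 165.2] ((376.88153076171875, -5.131465911865234), (44.57198715209961, 2.2398433685302734), 33.05192947387695)
wrist [239 300   4  51 151] [448.5  56.5 164.9] ((366.0051574707031, 11.249061584472656), (43.75678634643555, 2.2309768199920654), 31.55010986328125)
wrist [  49  367  326   15 3016] [440.4  52.8 171.9] ((316.2942810058594, 6.427864074707031), (12.80195426940918, 250.31715393066406), 32.72994613647461)
[428.1  39.6  32. ] 122.39
```

View pics/w6.png

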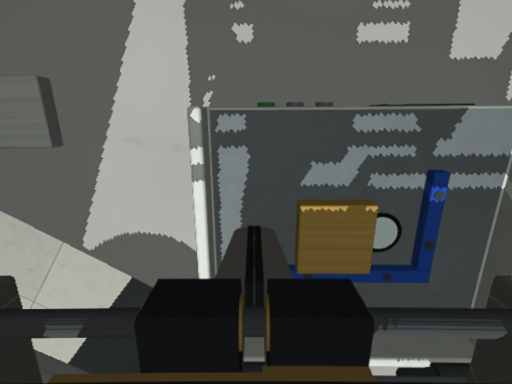

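The wrist view shows the block (335,240) lying square against the back blue stop, with the left stop at column 430 and the closed fingers on its right. I'll push left.

```bash
python3 -m pendant '0.27 -0.42 0 0 0 0 0; 0.54 -0.85 0 0 0 0 0; 0.8 -1.27 0 0 0 0 0; 1.07 -1.69 0 0 0 0 0; 1.34 -2.11 0 0 0 0 0; 1.61 -2.53 0 0 0 0 0; 1.87 -2.96 0 0 0 0 0; 2.14 -3.38 0 0 0 0 0'
python3 -m pendant '0.05 -0.08 0 0 0 0 0; 0.11 -0.17 0 0 0 0 0; 0.16 -0.25 0 0 0 0 0; 0.21 -0.34 0 0 0 0 0; 0.21 -0.34 0 0 0 0 0; 0.21 -0.34 0 0 0 0 0; 0.21 -0.34 0 0 0 0 0; 0.21 -0.34 0 0 0 0 0'
python3 - <<'E'
from brass import *
find("wrist",59,lo=1000)
E
```

```text
clock: 23.15
ee_pos: [449.0, 5.6, 31.4]
tcp_rot: [-3.017, -0.876, 0.0]
ft_force: [-1.8, 2.5, 0.7]
grip_width: 0.009
gripper_force: 1.2
clock: 24.15
ee_pos: [451.1, 2.4, 31.4]
tcp_rot: [3.017, 0.876, 0.0]
ft_force: [0.4, 2.0, 1.1]
grip_width: 0.006
gripper_force: 0.8
wrist [ 271  199   79   75 5031] [476.4 -26.4  59.2] ((472.6722106933594, -26.463172912597656), (52.91191101074219, 49.55162811279297), 32.40067672729492)
wrist [  49  366  326   16 3190] [463.3  15.9 171.4] ((340.41815185546875, -30.099884033203125), (13.324376106262207, 249.66844177246094), 32.60978698730469)
[451.1   2.4  31.4] 122.4
```

```bash
python3 -m pendant '0.05 -0.08 0 0 0 0 0; 0.11 -0.17 0 0 0 0 0; 0.16 -0.25 0 0 0 0 0; 0.21 -0.34 0 0 0 0 0; 0.27 -0.42 0 0 0 0 0; 0.3 -0.48 0 0 0 0 0; 0.33 -0.52 0 0 0 0 0; 0.33 -0.52 0 0 0 0 0'
python3 -m pendant '0.03 -0.04 0 0 0 0 0; 0.05 -0.08 0 0 0 0 0; 0.08 -0.12 0 0 0 0 0; 0.1 -0.16 0 0 0 0 0; 0.1 -0.16 0 0 0 0 0; 0.1 -0.16 0 0 0 0 0; 0.1 -0.16 0 0 0 0 0; 0.1 -0.16 0 0 0 0 0'
python3 - <<'E'
from brass import *
find("wrist",59,lo=1000)
E
```

```text
clock: 25.2
ee_pos: [454.3, -2.8, 31.4]
tcp_rot: [3.017, 0.876, 0.0]
ft_force: [-0.5, 1.8, -0.1]
grip_width: 0.003
gripper_force: 1.0
clock: 26.2
ee_pos: [455.3, -4.4, 31.4]
tcp_rot: [3.017, 0.876, 0.0]
ft_force: [-1.0, 1.6, -0.1]
grip_width: 0.004
gripper_force: 0.9
wrist [ 271  199   79   75 5032] [480.7 -33.1  59.2] ((476.9086608886719, -33.209686279296875), (52.9211540222168, 49.47568893432617), 32.39625930786133)
wrist [  49  366  326   16 3199] [467.6   9.1 171.4] ((344.6932067871094, -36.875877380371094), (13.329404830932617, 249.63255310058594), 32.617958068847656)
[455.3  -4.4  31.4] 122.4
```

```bash
python3 -m pendant '0.03 -0.04 0 0 0 0 0; 0.05 -0.08 0 0 0 0 0; 0.08 -0.12 0 0 0 0 0; 0.1 -0.16 0 0 0 0 0; 0.1 -0.16 0 0 0 0 0; 0.1 -0.16 0 0 0 0 0; 0.1 -0.16 0 0 0 0 0; 0.1 -0.16 0 0 0 0 0'
```

```text
clock: 27.25
ee_pos: [455.8, -5.3, 31.3]
tcp_rot: [-3.016, -0.875, 0.001]
ft_force: [-2.0, 8.6, 1.7]
grip_width: -0.001
gripper_force: 3.5
```

Contact with the left stop is about 9 N. I'll back off, go round to the front and press once toward the back stop.

```bash
python3 -m pendant '-0.5 0.8 0 0 0 0 0; -1.07 1.69 0 0 0 0 0; -1.07 1.69 2.5 0 0 0 0; -1.07 1.69 5 0 0 0 0; 1.2 1 6 0 0 0 0; 3.5 0.3 6 0 0 0 0; 5.9 -0.3 6 0 0 0 0; 5.9 -0.3 6 0 0 0 0'
python3 - <<'E'
from brass import *
find("wrist",59,lo=1000,fn="w7.png")
E
```

```text
clock: 28.25
ee_pos: [516.3, -8.9, 91.4]
tcp_rot: [3.016, 0.876, 0.001]
ft_force: [-0.2, 0.9, 0.3]
grip_width: 0.004
gripper_force: 0.0
wrist [ 415  341   59   43 1370] [ 258.4 -925.8 -432.8] ((482.3898010253906, -261.26568603515625), (53.61215591430664, 51.02402114868164), 31.449569702148438)
[514.7  -8.8  91.1] 122.38999999999999
```

View pics/w7.png

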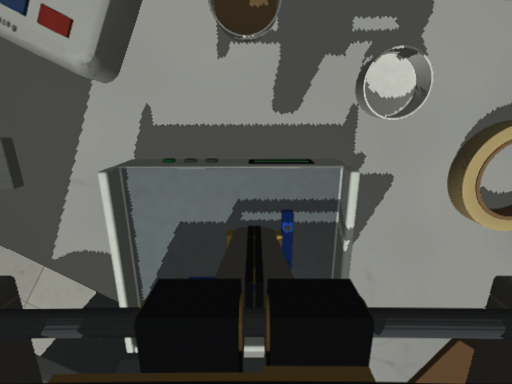

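The fingers hide the block (its corners show at (230,240) and (278,238)), so they are in line in front of it and just clear of the left stop. Next I go down and press gently.

```bash
python3 -m pendant '-0.16 0.25 -2 0 0 0 0; -0.16 0.25 -4 0 0 0 0; -0.16 0.25 -5.9 0 0 0 0; -0.16 0.25 -5.9 0 0 0 0; -0.4 0.1 -5.9 0 0 0 0; -0.6 -0.03 -5.9 0 0 0 0; -0.83 -0.18 -5.9 0 0 0 0; -0.83 -0.18 -5.9 0 0 0 0'
python3 -m pendant '-0.08 -0.05 0 0 0 0 0; -0.17 -0.11 0 0 0 0 0; -0.21 -0.13 0 0 0 0 0; -0.25 -0.16 0 0 0 0 0; -0.3 -0.19 0 0 0 0 0; -0.34 -0.21 0 0 0 0 0; -0.34 -0.21 0 0 0 0 0; -0.34 -0.21 0 0 0 0 0'
```

```text
clock: 29.3
ee_pos: [507.0, -10.9, 32.7]
tcp_rot: [3.017, 0.876, 0.001]
ft_force: [-0.1, 0.5, -0.6]
grip_width: 0.003
gripper_force: 0.0
clock: 30.3
ee_pos: [503.6, -12.9, 32.4]
tcp_rot: [3.017, 0.876, 0.0]
ft_force: [0.7, -0.0, -0.5]
grip_width: 0.006
gripper_force: 0.0
```

```bash
python3 -m pendant '-0.04 -0.03 0 0 0 0 0; -0.08 -0.05 0 0 0 0 0; -0.13 -0.08 0 0 0 0 0; -0.17 -0.11 0 0 0 0 0; -0.2 -0.13 0 0 0 0 0; -0.2 -0.13 0 0 0 0 0; -0.2 -0.13 0 0 0 0 0; -0.2 -0.13 0 0 0 0 0'
```

```text
clock: 31.3
ee_pos: [503.1, -13.5, 32.8]
tcp_rot: [-3.017, -0.876, -0.005]
ft_force: [5.4, 6.5, -1.4]
grip_width: 0.009
gripper_force: 3.5
```

Contact again at about 8 N. I'll retreat and inspect.

```bash
python3 -m pendant '0.8 0.5 0 0 0 0 0; 1.7 1.07 0 0 0 0 0; 1.7 1.07 3 0 0 0 0; 1.7 1.07 7 0 0 0 0; 0 4 9 0 0 0 0; -2 7 11 0 0 0 0; -4 9 12 0 0 0 0; -4 9 12 0 0 0 0'
python3 - <<'E'
from brass import *
p,d,k=snap("wrist","w8.png")
e1=np.array([.8443,.5358]);e2=np.array([-.5358,.8443])
hsv=cv2.cvtColor(p,cv2.COLOR_RGB2HSV)
for nm,lo,hi,z in(("brass",(15,120,60),(32,255,255),59),("blue",(100,110,40),(130,255,255),54)):
    m=cv2.inRange(hsv,lo,hi);N,L,S,C=cv2.connectedComponentsWithStats(m)
    for i in range(1,N):
        if S[i,4]>400:
            c=cv2.findContours((L==i).astype(np.uint8),0,2)[0][0][:,0];W=pts(c,k,z=z)[:,:2]
            print(nm,S[i],cv2.minAreaRect(W.astype(np.float32)),"s",np.percentile(W@e1,[1,99]).round(1),"t",np.percentile(W@e2,[1,99]).round(1))
E
python3 -c "
import cv2;a=cv2.imread('pics/w8.png');cv2.imwrite('pics/w8c.png',cv2.resize(a[130:330,160:480],None,fx=2.4,fy=2.4,interpolation=2))"
```

```text
clock: 32.3
ee_pos: [461.3, 76.9, 153.1]
tcp_rot: [3.016, 0.88, 0.001]
ft_force: [0.6, 0.6, -1.5]
grip_width: 0.004
gripper_force: 0.0
brass [ 321  211   48   41 1798] ((476.4027404785156, -34.2174072265625), (48.771663665771484, 49.60890579223633), 32.6592903137207) s [359.5 408.3] t [-308.8 -259.3]
brass [446 339  31  45 784] ((410.23565673828125, -267.9815673828125), (71.303466796875, 32.862178802490234), 32.128395080566406) s [167.1 238.2] t [-462.6 -430.1]
blue [ 285  191   94   67 1084] ((472.9789123535156, -18.807113647460938), (80.55783081054688, 100.5998306274414), 32.624691009521484) s [349.  429.7] t [-319.6 -219.4]
```

View pics/w8c.png

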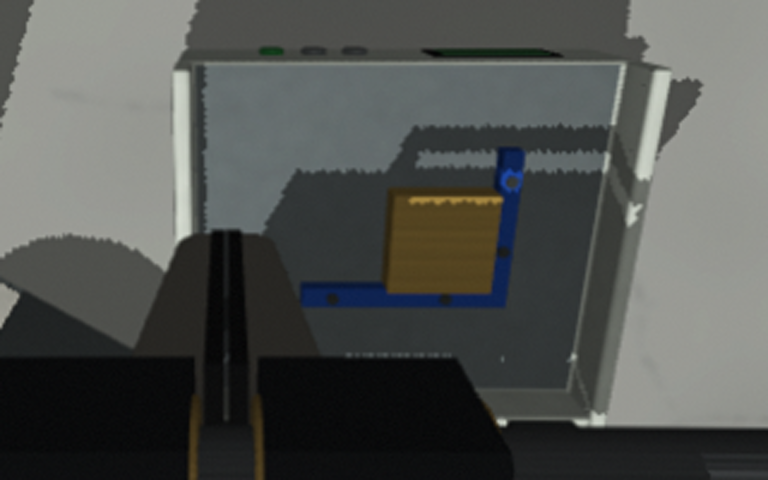

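The close-up shows the brass block square in the stop corner and touching both bars, with measured gaps of about 0.5 mm and 0.8 mm. The robot is clear and the lid was left untouched, so I'm handing in.

```bash
python3 - <<'E'
from h import *
print(env.sign_off())
E
```

```text
the job is handed in; nothing more can be done
None
```

The job is handed in: the lid was left open on its stop and the brass block is square against both blue stops with gaps under 1 mm, though the hand-in returned no verdict.

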